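Feel out the release notch of a bonding jig

TASK

With the gripper shut, touch a fingertip to the top of the jig's raised plywood edge strip at its starting end (the end by the short dowel post) and run it along the strip, over the second block and onward, until you find the finger notch hidden further along. Press down inside the notch as far as the release key goes, so that it stays down and props up the bonded panel lying on the jig. Only touch and press: do not lift or shove the panel, leave the other things on the bench where they are, and finish with the hand clear.

Things in the scene. Friction and masses are not known exactly. Their poses are not given: they have to be found in the camera images.
- jig: Plywood bonding jig, fixed: base board 260 (x) x 400 (y) x 24 mm thick. Origin: centre of its underside; z up, x away from the robot (within 16 degrees), y to the robot's left. A raised edge strip runs along y on the robot's side. A dowel post 16 mm across, 28 mm high, at x = -55, y = +186 mm marks the strip's starting end (+y).
- strip (a point): Centre of the top of the jig's edge strip (x = -100, y = 0, z = 44 mm of the jig). The strip is 350 mm long (y), 40 mm wide (x), its top level, 20 mm above the base: seven plywood blocks in a row, each 50 mm long, hairline seams. One of the last five (centre y = +50, 0, -50, -100 or -150 mm; which one is not told and changes) has the notch; the others are solid.
- end_block: First block of the edge strip, at the starting end by the dowel post, 40 (x) x 50 (y) x 20 mm high, fixed to the jig; origin at the centre of its underside, which lies at x = -100, y = +150, z = 24 mm of the jig; axes as the jig's.
- second_block: Second block of the edge strip, same size, next to the first (centre y = +100 mm of the jig), fixed; origin at the centre of its underside. A fingertip run along the strip from the first block crosses it before any notch.
- release_key (a joint): Plywood key, the floor of the notch. Notch: 42 mm long (y), centred on its block, as wide as the strip, open to -x. A half-round rib runs along y on the key at x = -104 mm of the jig, its top 7 mm below the strip's top. Hinge along y at x = -82 mm; 0 = up, 0.28 rad = fully down. Pressed with 4 to 8 N the rib sinks 6 mm to a stop and stays by friction; a tongue lifts the panel's edge.
- panel: Bonded plywood panel, 120 (x) x 330 (y) x 9 mm, 0.18 to 0.3 kg, loose, lying flat on the jig's base right behind the edge strip (its top 11 mm below the strip's top). Origin: centre of its underside; axes as the jig's at the start.
- tape_roll: Bystander: roll of tape, 64 mm across, 25 mm high, loose on the far margin of the jig's base. Origin: centre of its underside.
- pigment_pot: Bystander: small jar, 36 mm across, 50 mm high, loose on the far margin of the jig's base. Origin: centre of its underside.
- mixing_cup: Bystander: paper mixing cup, 72 mm across, 85 mm high, loose on the bench left of the jig. Origin: centre of its underside.
- spreader: Bystander: flat spatula, 200 mm long, lying on the bench right of the jig. Origin: underside, at its middle.
- brush: Bystander: brush, 180 mm long, lying on the bench right of the jig. Origin: underside, at its middle.
- tub: Bystander: white lidded tub, 76 mm across, 75 mm high, on the bench at the left. Origin: centre of its underside.

How it is judged:
On the way, in this order (a step that is already met when the one before it is completed fails the run):
1. a finger touches the first block of the edge strip, at the starting end (contact force between the fingers and end_block above 0.3 N and value of joint release_key below 0.05 rad), for 0.05 s.
2. the finger, run along the strip, has come onto the second block, the key not yet pressed (contact force between the fingers and second_block above 0.2 N and contact force between the fingers and end_block below 0.05 N and value of joint release_key below 0.05 rad), for 0.05 s.
3. the release key in the notch is pressed down by the fingers (value of joint release_key above 0.23 rad and contact force between the fingers and anything else above 0.5 N), for 0.1 s.
At the end, for the whole second after the job is handed in: The release key stays down (over 0.22 rad of its 0.28), the panel is propped up by it (tilted by more than 0.015 rad), at rest, and within 20 mm of where it lay (value of joint release_key above 0.22 rad and angle between panel's own z axis and vertical above 0.015 rad and distance of panel from where it was at the start of the episode below 0.02 m and linear speed of panel below 0.02 m/s); the robot touches nothing.
It fails at once if the panel is lifted or shoved (its middle more than 30 mm from where it lay) (distance of panel from where it was at the start of the episode above 0.03 m).
It fails at once if another thing on the bench or jig is displaced by more than 30 mm (distance of any of tape_roll, pigment_pot, mixing_cup, spreader, tub, brush from where it was at the start of the episode above 0.03 m).
It also fails if it takes over 72 s, if anything falls off the work surface, if the arm or the gripper's body presses on something with over 40 N, if the wrist force passes 120 N, or if a joint passes its speed limit or range.

ROBOT

A 7-joint arm with a two-finger parallel gripper is mounted at the origin on the work surface. World frame = base frame: x ahead of the robot, y to its left, z up, the work surface at z = 0. Lengths are in m, angles in rad, forces in N, time in s.
With the tool pointing down it reaches from about 0.4 to 0.875 m from the base axis. Payload 19.3 kg.
Tool frame: the origin (TCP) lies between the finger pads; the fingertips stand 17 mm ahead of it and the grasp point (between the pads) lies 2 mm behind it (bot.tips_ahead is the z of the fingertips in the tool frame, in m); z points along the fingers, y is the direction in which the jaws open and shut (so a half turn about z gives the same grasp; the last joint's range is limited). The gripper opens to 85 mm and grips with 20 to 120 N. Pads are 22 mm wide; open, the fingers measure 114 mm over their backs; the gripper's body (76 mm by 85 mm) begins 54 mm behind the grasp point. The pads swing forward as they close: fully open they stand 13 mm farther back than shut.
Start: joints at [1.185, 0.521, -0.036, 1.599, 0.021, 1.021, -0.113], TCP at [0.194, -0.594, 0.22] pointing down, gripper open.
Joint ranges: [-2.91, 2.91], [-0.3, 2.13], [-1.5, 1.42], [0.17, 2.43], [-1.26, 4.41], [0.16, 1.93], [-2.52, 2.52]. Speed limits (rad/s): [1.89, 1.89, 2.39, 2.39, 3.01, 3.01, 3.01].

INTERFACE

Orientations are given as [roll, pitch, yaw] about the fixed x, y, z axes, in that order (R = Rz(yaw) Ry(pitch) Rx(roll)).
In Python, from workcell import telemetry, cams, job, bot gives the robot as it stands.
- The arm moves only by the tool arm_command, never from a script. Its argument "deltas" is a list of rows, each a list of 7 numbers: the opening, from -1 (shut) to 1 (fully open), so that 0 is half open, then the shift along the tool's x, y, z normalised to -1 to 1, where 1 is 150 mm, then the turn, a rotation vector about the tool's x, y, z normalised to -1 to 1, where 1 is 45 degrees. In form: [[hand, tx, ty, tz, rx, ry, rz], ...]. A call has 1 to 8 rows; each row is the pose to reach, as a shift and turn from the pose commanded when the call began, along the tool's axes at that moment; what a row does not reach only later rows make up. A row lasts 1/8 s, in which the tool goes at most 62.5 mm and 10.7 degrees, less where a joint would pass 70% of its speed; a pose out of reach is approached as far as the arm can. A call with a number of a shift or a turn outside -1 to 1 is refused whole. A call with a gripper value outside its range is refused whole. The fingers move at their own pace and stop on an object; "newtons" is the grip in N (left out, the last holds). Time passes only in rows, so rows that repeat a pose let the fingers close. It gives the time, the measured TCP pose, the force and the opening at its end, in the units of the state.
- telemetry.observe(): the state, without advancing time (a new reading comes with each control period).
- cams.grab_frame(name): name is "side" or "top" or "wrist"; returns the picture (420x560x3 uint8, blue, green, red); there is no depth.
- cams.get_calibration(name): a dict with "fx", "fy", "cx", "cy" (pixels), "k1" (the pictures are not rectified: a ray, as slopes to the right and down, at radius r is drawn at 1 + k1 r^2 times it, then the intrinsics apply), "R" (3x3) and "t" (3): a world point X has camera coordinates R X + t. Camera axes: x right, y down, z forward; pixel columns grow to the right and rows downward; lengths in m; the calibration is good to about 2 mm. A picture is of the moment at which its call begins: read the wrist's pose just before it. get_calibration takes no time and is no camera call; for the wrist camera it gives the pose at the moment of the call.
- job.job_done(): hands the job in, once; it reports no verdict.
The state is a dict: "clock": time; "qpos": joint angles; "qd": joint speeds; "joint_efforts": joint torques, N m; "position": TCP position; "tool_rot": TCP orientation; "force": force on the tool from outside, world axes, zero at the start; "moment": the same for the moment, N m; "grip_width": finger opening in m.
Only numpy, scipy, OpenCV 4.12 (cv2) and the standard library are available. Lean on these libraries where they do the work, as an engineer would, in place of code of your own. Each camera call takes 0.05 s, during which the arm holds its last target.

## Working session

There is one attempt and no reset: what is moved stays moved. The work goes in short steps, Python scripts to look and compute and a tool call to move; the robot and the scene stay as the last step left them, time stands still between calls to the robot, and variables do not carry over. Pictures are saved under pics/ and viewed, and the job is handed in when it is done.

Besides the shell and the picture viewer there is one more tool, called after ">>>" as name(argument=value, ...), one argument or row to a line, values as JSON. arm_command: Moves the arm, as the interface text tells. Its arguments: {"type":"object","properties":{"deltas":{"type":"array","items":{"type":"array","items":{"type":"number"}}},"newtons":{"type":"number"}},"required":["deltas"]}

```bash
ls; mkdir -p pics; python3 - <<'E'
from workcell import telemetry,cams,job,bot
import cv2
print(telemetry.observe(), bot.tips_ahead)
for n in ("top","side","wrist"):
    print(n,cams.get_calibration(n))
    cv2.imwrite(f"pics/{n}0.png",cams.grab_frame(n))
E
```

```text
pics
{'clock': 0.0, 'qpos': array([ 1.18480222,  0.52203127, -0.03634656,  1.59999622,  0.02117593,
        1.02108802, -0.1128059 ]), 'qd': array([ 3.68536490e-05, -4.02635362e-04,  3.47834148e-04,  1.69740179e-03,
       -6.57334628e-04,  2.13623052e-03,  1.78690901e-04]), 'joint_efforts': array([ 7.56446407e-04, -9.27119207e+01,  1.97998010e+00, -3.69934916e+01,
        1.77533407e-02,  8.28406890e-03,  2.35065249e-05]), 'position': array([ 0.19398163, -0.59377125,  0.21981898]), 'tool_rot': array([-3.14045467e+00,  5.07747169e-05,  3.15782071e-01]), 'force': array([ 0.59587424, -0.13880645,  0.25280105]), 'moment': array([-0.03709518,  0.02474984, -0.02925399]), 'grip_width': 0.08546518927155511} 0.017
top {'fx': 503.75092976819155, 'fy': 503.75092976819155, 'cx': 277.0617560410751, 'cy': 217.0170497755242, 'k1': -0.014065565817851797, 'R': array([[-1.85505414e-02, -9.99827459e-01,  9.64496499e-04],
       [-9.94762678e-01,  1.83595747e-02, -1.00549191e-01],
       [ 1.00514134e-01, -2.82468705e-03, -9.94931621e-01]]), 't': array([0.06276822, 0.56948783, 1.46570393])}
side {'fx': 403.22526565089953, 'fy': 403.22526565089953, 'cx': 282.7506576989842, 'cy': 201.1411070425734, 'k1': -0.09415945028629003, 'R': array([[ 0.94872353, -0.31587434,  0.01212727],
       [-0.2216358 , -0.6920545 , -0.68697754],
       [ 0.22539131,  0.64906392, -0.72657744]]), 't': array([-0.52796318,  0.18545861,  0.8519408 ])}
wrist {'fx': 303.0131349406614, 'fy': 303.0131349406614, 'cx': 283.84024961836417, 'cy': 208.99645254701502, 'k1': -0.0030565820276680367, 'R': array([[ 3.10137859e-01, -9.50691559e-01, -2.62370768e-04],
       [-9.01176383e-01, -2.94072730e-01,  3.18437366e-01],
       [-3.02812872e-01, -9.85230405e-02, -9.47943867e-01]]), 't': array([-0.62403298, -0.03971891,  0.38016129])}
```

View pics/top0.png

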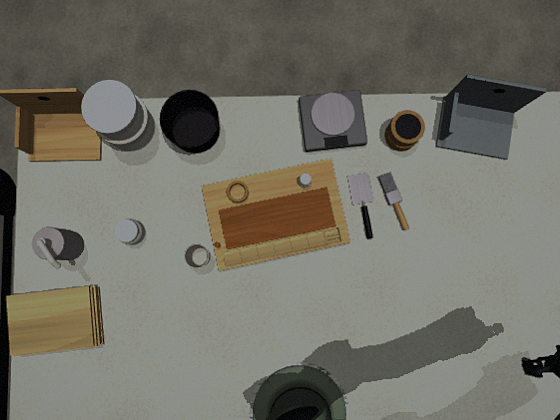

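View pics/side0.png

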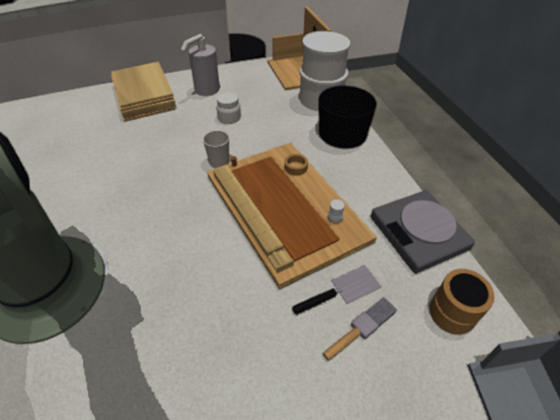

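View pics/wrist0.png

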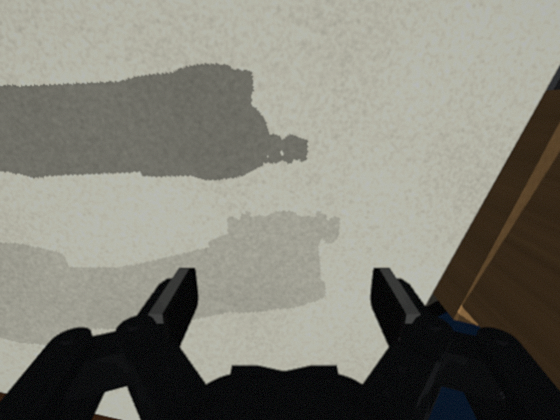

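The top view shows the jig with corners near (203,184), (333,160), (351,242) and (220,270), and the dowel near (217,244). There is a mark on the strip near (332,237). I'll zoom in on both views.

```bash
python3 - <<'E'
import cv2
a=cv2.imread('pics/top0.png')[150:280,190:360]
cv2.imwrite('pics/topz.png',cv2.convertScaleAbs(cv2.resize(a,None,fx=4.6,fy=4.6,interpolation=cv2.INTER_CUBIC),alpha=1.5))
a=cv2.imread('pics/side0.png')[140:290,200:380]
cv2.imwrite('pics/sidez.png',cv2.resize(a,None,fx=4,fy=4,interpolation=cv2.INTER_CUBIC))
E
```

```text
(no output)
```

View pics/topz.png

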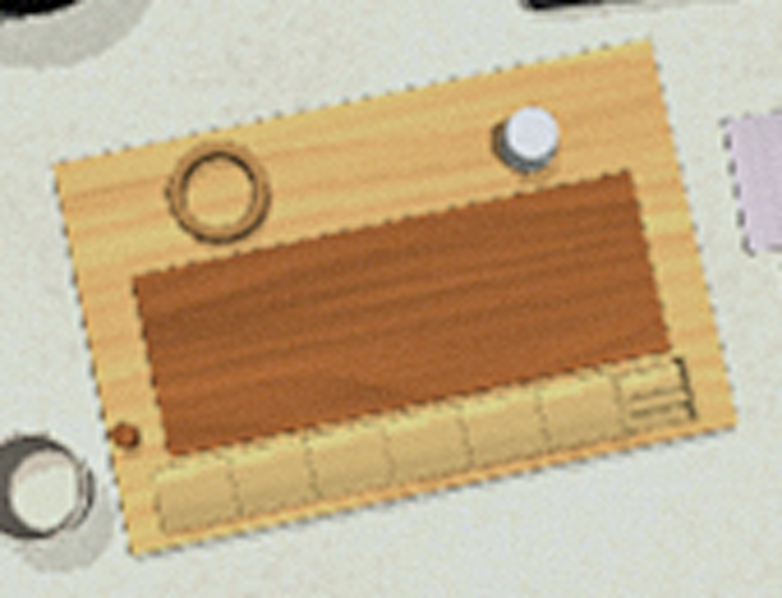

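View pics/sidez.png

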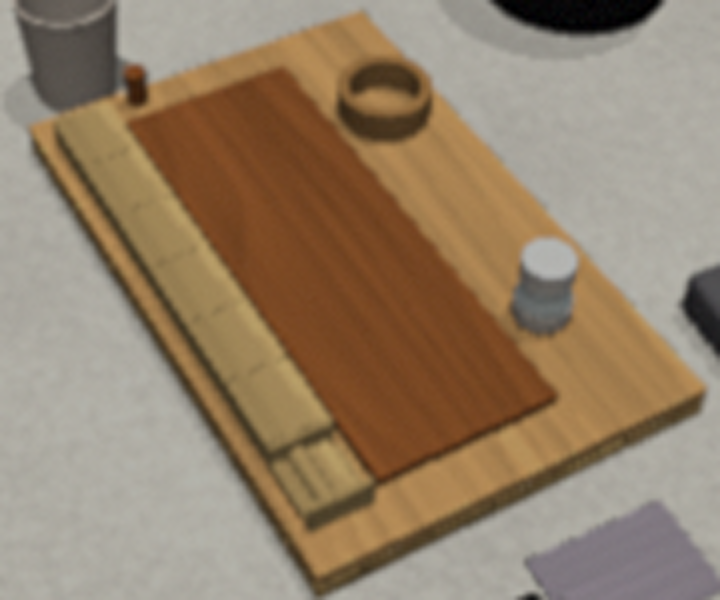

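The notch is clearly in the last block (y = -150): in the zoomed top view it is around (655,390), and its floor and rib show in both views. Next I'll fit the jig pose from the corners.

```bash
cat > h.py <<'E'
import numpy as np,cv2
def ray(c,uv,z):
    K=np.array([[c['fx'],0,c['cx']],[0,c['fy'],c['cy']],[0,0,1]]);D=np.array([c['k1'],0,0,0,0.])
    p=cv2.undistortPoints(np.array(uv,float).reshape(-1,1,2),K,D).reshape(-1,2)
    R=np.array(c['R']);t=np.array(c['t']);o=-R.T@t
    d=np.c_[p,np.ones(len(p))]@R
    z=np.broadcast_to(z,len(p))
    return o+d*((z-o[2])/d[:,2])[:,None]
def proj(c,X):
    K=np.array([[c['fx'],0,c['cx']],[0,c['fy'],c['cy']],[0,0,1]]);D=np.array([c['k1'],0,0,0,0.])
    return cv2.projectPoints(np.array(X,float),cv2.Rodrigues(np.array(c['R']))[0],np.array(c['t']),K,D)[0].reshape(-1,2)
def fit(P,Q):
    p=P.mean(0);q=Q.mean(0);a=np.arctan2(*(np.array([np.sum((P-p)[:,0]*(Q-q)[:,1]-(P-p)[:,1]*(Q-q)[:,0]),np.sum((P-p)*(Q-q))])))
    R=np.array([[np.cos(a),-np.sin(a)],[np.sin(a),np.cos(a)]]);return a,q-R@p,np.linalg.norm((P@R.T+q-R@p)-Q,axis=1)
E
python3 - <<'E'
from h import *
from workcell import cams
c=cams.get_calibration('top')
P=np.array([[.13,.2],[.13,-.2],[-.13,-.2],[-.13,.2]])
uv=np.array([[55,163],[652,40],[737,425],[132,555]])/4.6+[190,150]-.4
X=ray(c,uv,.024)[:,:2];print(X)
print('board top',fit(P,X))
s=cams.get_calibration('side')
uv=np.array([[368,12],[705,395],[322,580],[32,130]])/4+[200,140]-.4
X=ray(s,uv,.024)[:,:2];print('board side',fit(P,X))
uvp=np.array([[133,277],[632,172],[670,352],[168,455]])/4.6+[190,150]-.4
a,t,e=fit(np.array([[.06,.165],[.06,-.165],[-.06,-.165],[-.06,.165]]),ray(c,uvp,.033)[:,:2]);print('panel',a,t,e)
a,t,_=fit(P,ray(c,np.array([[55,163],[652,40],[737,425],[132,555]])/4.6+[190,150]-.4,.024)[:,:2])
E
```

```text
[[ 0.67147937  0.27657587]
 [ 0.74578671 -0.1145845 ]
 [ 0.49269962 -0.16190542]
 [ 0.41666509  0.22817137]]
board top (np.float64(0.18897965424864563), array([0.5816577 , 0.05706433]), array([0.00138048, 0.00118673, 0.00221634, 0.00094843]))
board side (np.float64(0.18758015987127252), array([0.58277036, 0.05272989]), array([0.00100644, 0.00458638, 0.00329845, 0.0028898 ]))
panel 0.186753908690156 [0.56792357 0.05295042] [0.00178437 0.00032828 0.00126735 0.0015287 ]
```

>>> arm_command(
  deltas=[
    [-1,0.2,-0.2,0,0,0,0],
    [-1,0.4,-0.4,0,0,0,0],
    [-1,0.65,-0.62,0,0,0,0],
    [-1,0.9,-0.84,0,0,0,0],
    [-1,0.9,-0.84,0,0,0,0],
  ],
)

```text
clock: 0.78
position: [0.2854, -0.4296, 0.2206]
tool_rot: [-3.141, -0.001, 0.32]
force: [-0.5, -1.4, 0.2]
grip_width: -0.0001
```

>>> arm_command(
  deltas=[
    [-1,0.2,-0.2,0,0,0,0],
    [-1,0.4,-0.4,0,0,0,0],
    [-1,0.65,-0.62,0,0,0,0],
    [-1,0.9,-0.84,0,0,0,0],
    [-1,0.9,-0.84,0,0,0,0],
  ],
)

```text
clock: 1.4
position: [0.3741, -0.2683, 0.2205]
tool_rot: [-3.141, -0.001, 0.32]
force: [-0.3, -0.3, -0.6]
grip_width: -0.0
```

>>> arm_command(
  deltas=[
    [-1,0.2,-0.2,0,0,0,0.04],
    [-1,0.4,-0.4,0,0,0,0.08],
    [-1,0.65,-0.62,0,0,0,0.12],
    [-1,0.9,-0.84,0,0,0,0.163],
    [-1,0.9,-0.84,0,0,0,0.163],
    [-1,0.9,-0.84,0,0,0,0.163],
  ],
)

```text
clock: 2.15
position: [0.4614, -0.1101, 0.2202]
tool_rot: [3.141, 0.001, 0.187]
force: [0.2, -0.5, 0.6]
grip_width: -0.0002
```

```bash
python3 - <<'E'
from workcell import telemetry,cams
import cv2,json
c=cams.get_calibration('wrist');s=telemetry.observe();print(s)
cv2.imwrite("pics/w1.png",cams.grab_frame('wrist'))
json.dump({k:(v.tolist() if hasattr(v,'tolist') else v) for k,v in c.items()},open('w1.json','w'))
E
```

```text
{'clock': 2.15, 'qpos': array([ 0.306307  ,  0.29132136, -0.24104936,  1.97441438,  0.0890908 ,
        0.88639344, -1.36527341]), 'qd': array([ 0.01801104, -0.00695129,  0.00389304,  0.00556954, -0.00262565,
       -0.00047019, -0.00153031]), 'joint_efforts': array([-2.35094279e+00, -6.50582600e+01, -2.38629274e+00, -3.39834630e+01,
       -7.58382306e-02, -4.84583981e-02, -1.48968855e-01]), 'position': array([ 0.46135384, -0.11010155,  0.22018355]), 'tool_rot': array([3.14139291e+00, 6.90022399e-04, 1.86930401e-01]), 'force': array([ 0.18214465, -0.47715661,  0.62217392]), 'moment': array([0.03318172, 0.00674589, 0.05127927]), 'grip_width': -0.0002446041470179299}
```

View pics/w1.png

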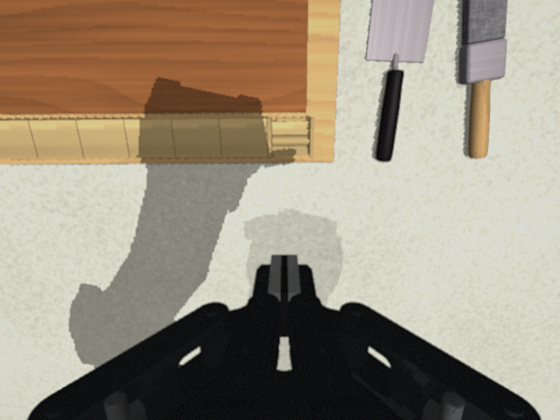

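```bash
python3 - <<'E'
import cv2
a=cv2.imread('pics/w1.png')[95:180,180:345]
cv2.imwrite('pics/w1z.png',cv2.resize(a,None,fx=4.8,fy=4.8,interpolation=cv2.INTER_CUBIC))
a=cv2.imread('pics/w1.png')[235:335,200:370]
cv2.imwrite('pics/w1f.png',cv2.resize(cv2.convertScaleAbs(a,alpha=2),None,fx=4.5,fy=4.5,interpolation=cv2.INTER_CUBIC))
E
```

```text
(no output)
```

View pics/w1z.png

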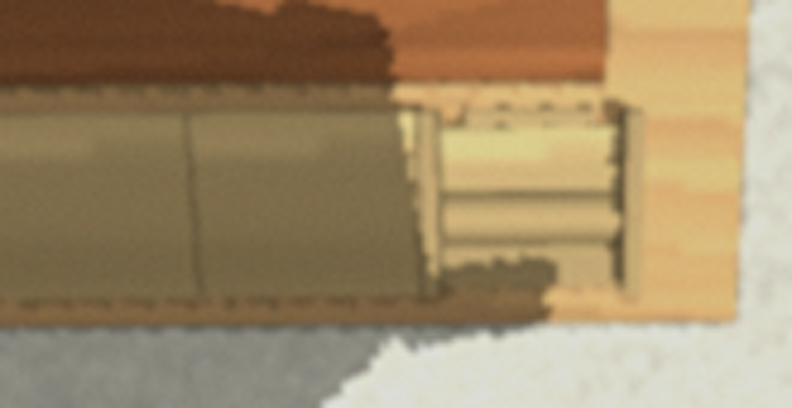

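View pics/w1f.png

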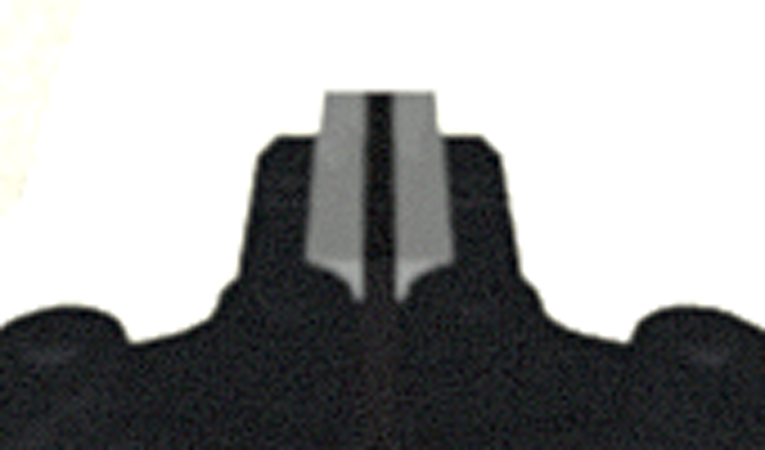

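```bash
python3 - <<'E'
from h import *
import json
c=json.load(open('w1.json'))
f=lambda p:np.array(p)/4.8+[180,95]-.4
uv=f([[185,112],[203,296],[413,110],[437,296],[642,108],[638,296],[738,322]])
P=np.array([[-80,-75],[-120,-75],[-80,-125],[-120,-125],[-80,-175],[-120,-175],[-130,-200]])/1000
X=ray(c,uv,[.044]*6+[.024])[:,:2]
a,t,e=fit(P,X);print(a,t,e)
# rib
r=ray(c,f([[530,218]]),.037)[0,:2]
R=lambda a:np.array([[np.cos(a),-np.sin(a)],[np.sin(a),np.cos(a)]])
for a,t in((.1885,np.array([.5817,.0571])),(a,t)):
  print('rib in jig',R(a).T@(r-t))
  for p in([-.108,.15],[-.108,-.15]):print(R(a)@p+t)
# fitting with a fixed
a=.188;print(np.mean(X-P@R(a).T,0),X-P@R(a).T)
E
```

```text
0.19803431802641974 [0.58319383 0.06007205] [0.00042565 0.00077327 0.0008524  0.00334667 0.00120702 0.0014612
 0.00035263]
rib in jig [-0.10035412 -0.14788744]
[0.44750522 0.18420531]
[ 0.50372092 -0.11048062]
rib in jig [-0.1038089  -0.14954399]
[0.4477933  0.18589215]
[ 0.50681603 -0.10824442]
[0.58473106 0.05930627] [[0.58433397 0.05977482]
 [0.58478387 0.05857317]
 [0.58455633 0.06037692]
 [0.58521343 0.05583102]
 [0.58482566 0.06080283]
 [0.58427292 0.06039717]
 [0.58513124 0.05938796]]
```

The wrist view confirms the notch in the last block, with the rib measured at jig (-0.104, -0.15). Next I'll move above the first block.

>>> arm_command(
  deltas=[
    [-1,0.05,-0.25,0,0,0,0],
    [-1,0.1,-0.5,0,0,0,0],
    [-1,0.148,-0.75,0,0,0,0],
    [-1,0.148,-0.963,0,0,0,0],
    [-1,0.148,-0.963,0,0,0,0],
  ],
)

```text
clock: 2.82
position: [0.4562, 0.0376, 0.2205]
tool_rot: [-3.141, -0.0, 0.189]
force: [-0.8, -1.0, 0.2]
grip_width: -0.0001
```

>>> arm_command(
  deltas=[
    [-1,0.05,-0.25,0,0,0,0],
    [-1,0.1,-0.5,0,0,0,0],
    [-1,0.148,-0.75,0,0,0,0],
    [-1,0.148,-0.963,0,0,0,0],
    [-1,0.148,-0.963,0,0,0,0],
    [-1,0.148,-0.963,0,0,0,0],
  ],
)

```text
clock: 3.58
position: [0.4519, 0.1812, 0.2203]
tool_rot: [3.141, 0.0, 0.186]
force: [0.4, 0.5, -1.2]
grip_width: -0.0002
```

>>> arm_command(
  deltas=[
    [-1,0,0,0.2,0,0,0],
    [-1,0,0,0.4,0,0,0],
    [-1,0,0,0.6,0,0,0],
    [-1,0,0,0.75,0,0,0],
    [-1,0,0,0.85,0,0,0],
    [-1,0,0,0.85,0,0,0],
  ],
)

```text
clock: 4.32
position: [0.4513, 0.1821, 0.0924]
tool_rot: [3.141, 0.001, 0.187]
force: [-0.0, 0.5, 0.3]
grip_width: 0.0001
```

```bash
python3 - <<'E'
from workcell import telemetry,cams
import cv2,json
c=cams.get_calibration('wrist');s=telemetry.observe();print(s['position'],s['tool_rot'],s['force'],s['qpos'])
cv2.imwrite("pics/w2.png",cams.grab_frame('wrist'))
json.dump({k:(v.tolist() if hasattr(v,'tolist') else v) for k,v in c.items()},open('w2.json','w'))
E
```

```text
[0.45131474 0.1820889  0.092382  ] [3.14100599e+00 1.27750697e-03 1.86634407e-01] [-0.03734728  0.47895572  0.29129292] [-0.26147356  0.51561922 -0.31817451  2.05268036  0.2712532   0.61393226
 -2.14844352]
```

View pics/w2.png

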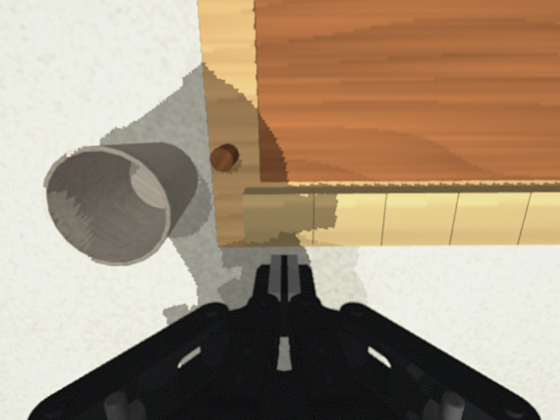

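```bash
python3 - <<'E'
from h import *
import json
c=json.load(open('w2.json'))
a=cv2.imread('pics/w2.png')[170:260,190:360]
cv2.imwrite('pics/w2z.png',cv2.resize(a,None,fx=4.6,fy=4.6,interpolation=cv2.INTER_CUBIC))
print((proj(c,[[.4513,.1821,.044],[.4513,.1821,.0754]])-[190,170]+.4)*4.6)
E
```

```text
[[438.13612919 274.86204285]
 [439.18259936 364.25643387]]
```

View pics/w2z.png

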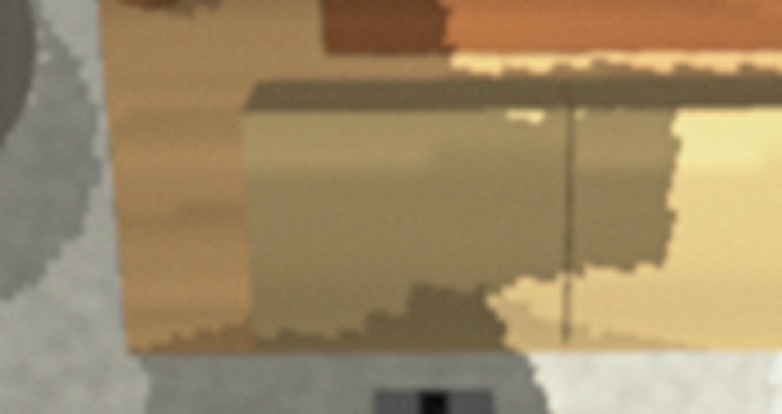

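>>> arm_command(
  deltas=[
    [-1,0,0,0.06,0,0,0],
    [-1,0,0,0.12,0,0,0],
    [-1,0,0,0.16,0,0,0],
    [-1,0,0,0.18,0,0,0],
    [-1,0,0,0.19,0,0,0],
    [-1,0,0,0.19,0,0,0],
  ],
)

```text
clock: 5.12
position: [0.4514, 0.1831, 0.0644]
tool_rot: [-3.142, -0.0, 0.188]
force: [0.2, 0.1, 1.0]
grip_width: -0.0
```

>>> arm_command(
  deltas=[
    [-1,0,0,0.007,0,0,0],
    [-1,0,0,0.007,0,0,0],
  ],
)

```text
clock: 5.38
position: [0.4514, 0.1831, 0.0634]
tool_rot: [-3.142, -0.0, 0.188]
force: [0.0, 1.1, 0.6]
grip_width: -0.0001
```

>>> arm_command(
  deltas=[
    [-1,0,0,0.007,0,0,0],
    [-1,0,0,0.007,0,0,0],
  ],
)

```text
clock: 5.62
position: [0.4513, 0.1831, 0.0622]
tool_rot: [-3.142, 0.0, 0.188]
force: [-0.7, 0.9, -0.5]
grip_width: -0.0001
```

>>> arm_command(
  deltas=[
    [-1,0,0,0.005,0,0,0],
    [-1,0,0,0.005,0,0,0],
  ],
)

```text
clock: 5.88
position: [0.4513, 0.1831, 0.0615]
tool_rot: [3.142, 0.0, 0.188]
force: [0.8, -0.2, 1.7]
grip_width: 0.0001
```

>>> arm_command(
  deltas=[
    [-1,0,0,0.005,0,0,0],
    [-1,0,0,0.005,0,0,0],
  ],
)

```text
clock: 6.12
position: [0.4513, 0.1831, 0.0607]
tool_rot: [3.142, 0.0, 0.188]
force: [0.5, -0.5, 0.4]
grip_width: 0.0001
```

>>> arm_command(
  deltas=[
    [-1,0,0,0.004,0,0,0],
    [-1,0,0,0.004,0,0,0],
  ],
)

```text
clock: 6.38
position: [0.4514, 0.1831, 0.0602]
tool_rot: [-3.142, 0.0, 0.188]
force: [-0.2, 0.5, -0.3]
grip_width: 0.0002
```

>>> arm_command(
  deltas=[
    [-1,0,0,0.004,0,0,0],
    [-1,0,0,0.004,0,0,0],
  ],
)

```text
clock: 6.62
position: [0.4513, 0.1831, 0.0596]
tool_rot: [-3.142, 0.0, 0.188]
force: [0.3, -0.7, 0.0]
grip_width: -0.0001
```

>>> arm_command(
  deltas=[
    [-1,0,0,0.004,0,0,0],
    [-1,0,0,0.004,0,0,0],
  ],
)

```text
clock: 6.88
position: [0.4514, 0.1831, 0.059]
tool_rot: [-3.142, 0.0, 0.188]
force: [-0.2, -0.3, -0.2]
grip_width: 0.0001
```

>>> arm_command(
  deltas=[
    [-1,0,0,0.004,0,0,0],
    [-1,0,0,0.004,0,0,0],
  ],
)

```text
clock: 7.12
position: [0.4514, 0.1831, 0.0584]
tool_rot: [3.142, 0.0, 0.188]
force: [0.3, 0.9, 1.0]
grip_width: 0.0
```

>>> arm_command(
  deltas=[
    [-1,0,0,0.005,0,0,0],
    [-1,0,0,0.005,0,0,0],
  ],
)

```text
clock: 7.38
position: [0.4513, 0.1831, 0.0576]
tool_rot: [3.142, 0.0, 0.188]
force: [-0.3, -1.2, -0.3]
grip_width: -0.0005
```

>>> arm_command(
  deltas=[
    [-1,0,0,0.005,0,0,0],
    [-1,0,0,0.005,0,0,0],
  ],
)

```text
clock: 7.62
position: [0.4514, 0.1831, 0.0569]
tool_rot: [-3.142, 0.0, 0.188]
force: [-0.1, 0.8, -0.1]
grip_width: 0.0
```

```bash
python3 - <<'E'
from workcell import telemetry,cams
import cv2,json
s=telemetry.observe();print(s['position'],s['force'])
a=cams.grab_frame('wrist');s=telemetry.observe();print(s['position'],s['force'])
cv2.imwrite("pics/w3.png",a)
b=cams.grab_frame('side')[130:230,180:320]
cv2.imwrite("pics/s3.png",cv2.resize(b,None,fx=5,fy=5,interpolation=cv2.INTER_CUBIC))
E
```

```text
[0.45135976 0.18308038 0.05685469] [-0.14570644  0.78694184 -0.07812824]
[0.45134706 0.18307364 0.056861  ] [ 0.13515934  0.04738224 -0.02269921]
```

View pics/w3.png

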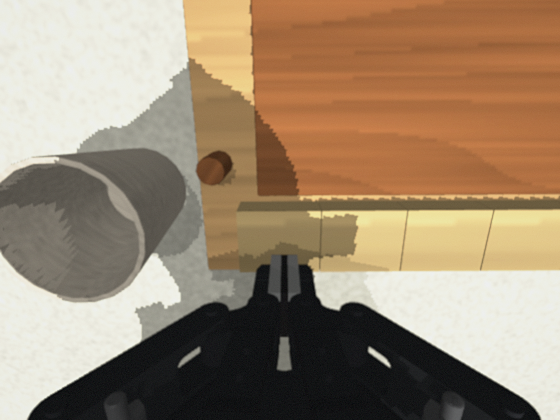

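View pics/s3.png

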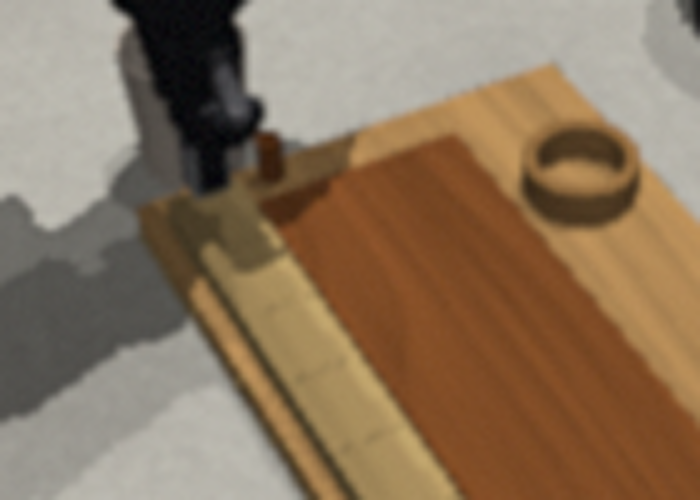

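Not in contact yet. The finger is just above the middle of block 1, so I'll keep stepping down.

>>> arm_command(
  deltas=[
    [-1,0,0,0.005,0,0,0],
    [-1,0,0,0.005,0,0,0],
  ],
)

```text
clock: 7.98
position: [0.4514, 0.1831, 0.0561]
tool_rot: [-3.142, 0.0, 0.188]
force: [0.0, 0.1, -0.2]
grip_width: -0.0002
```

>>> arm_command(
  deltas=[
    [-1,0,0,0.005,0,0,0],
    [-1,0,0,0.005,0,0,0],
  ],
)

```text
clock: 8.22
position: [0.4514, 0.1831, 0.0554]
tool_rot: [3.142, 0.0, 0.188]
force: [0.0, 1.0, -0.4]
grip_width: -0.0001
```

>>> arm_command(
  deltas=[
    [-1,0,0,0.005,0,0,0],
    [-1,0,0,0.005,0,0,0],
  ],
)

```text
clock: 8.48
position: [0.4514, 0.1831, 0.0546]
tool_rot: [3.142, 0.0, 0.188]
force: [0.1, -0.4, 0.0]
grip_width: 0.0002
```

```bash
python3 - <<'E'
from workcell import telemetry
s=telemetry.observe();print(s['position'],s['force'],s['moment'])
E
```

```text
[0.45135192 0.18308767 0.05461572] [ 0.14574051 -0.40726243  0.01800748] [ 0.01932885 -0.06591042  0.02991893]
```

```bash
python3 - <<'E'
from workcell import telemetry,cams
from h import *
a=cams.grab_frame('side');s=cams.get_calibration('side')
c=np.cos(.187);n=np.sin(.187)
for z in(.03,.0376,.044,.05):
  print(z,(proj(s,[[.4514+d*c-0*n,.1831+d*n,z] for d in(-.011,0,.011)])-[205,140]+.4).round(1).tolist())
b=a[140:190,205:270]
cv2.imwrite("pics/s4.png",cv2.resize(cv2.convertScaleAbs(b,alpha=1.8),None,fx=12,fy=12,interpolation=cv2.INTER_CUBIC))
E
```

```text
0.03 [[14.1, 39.2], [18.0, 37.8], [21.8, 36.5]]
0.0376 [[13.8, 37.1], [17.7, 35.7], [21.6, 34.3]]
0.044 [[13.5, 35.3], [17.5, 33.9], [21.4, 32.5]]
0.05 [[13.3, 33.6], [17.2, 32.2], [21.2, 30.8]]
```

View pics/s4.png

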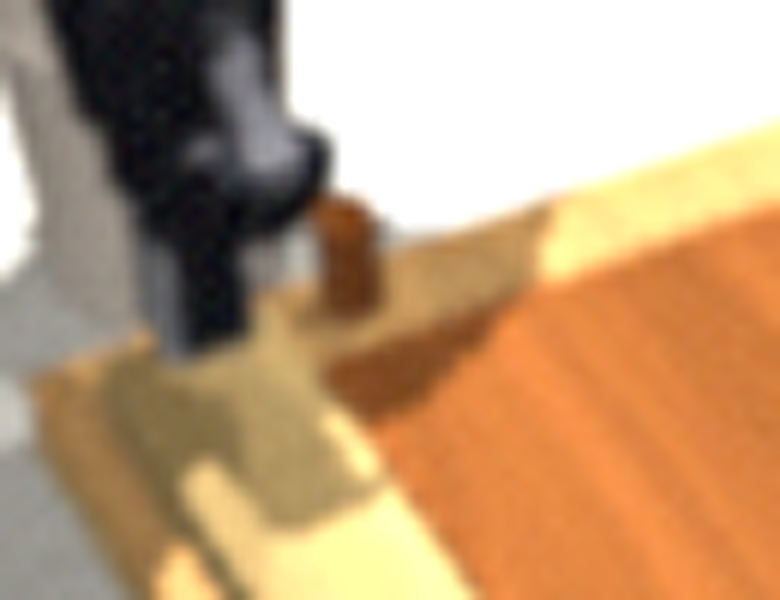

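>>> arm_command(
  deltas=[
    [-1,0,0,0.008,0,0,0],
    [-1,0,0,0.008,0,0,0],
  ],
)

```text
clock: 8.78
position: [0.4513, 0.1831, 0.0534]
tool_rot: [-3.142, 0.0, 0.188]
force: [0.4, -0.7, -0.4]
grip_width: -0.0001
```

>>> arm_command(
  deltas=[
    [-1,0,0,0.008,0,0,0],
    [-1,0,0,0.008,0,0,0],
  ],
)

```text
clock: 9.02
position: [0.4513, 0.1831, 0.0522]
tool_rot: [3.142, 0.0, 0.188]
force: [0.0, -0.2, -1.0]
grip_width: 0.0001
```

```bash
python3 - <<'E'
from workcell import telemetry,cams
from h import *
s=telemetry.observe();print(s['position'],s['force'],s['grip_width'])
a=cams.grab_frame('wrist')
cv2.imwrite("pics/w5.png",cv2.resize(cv2.convertScaleAbs(a[180:320,180:400],alpha=1.8),None,fx=3.6,fy=3.6,interpolation=cv2.INTER_CUBIC))
E
```

```text
[0.45134749 0.18306483 0.05217603] [ 0.01321594 -0.24730778 -0.97987389] 7.859763948937066e-05
```

View pics/w5.png

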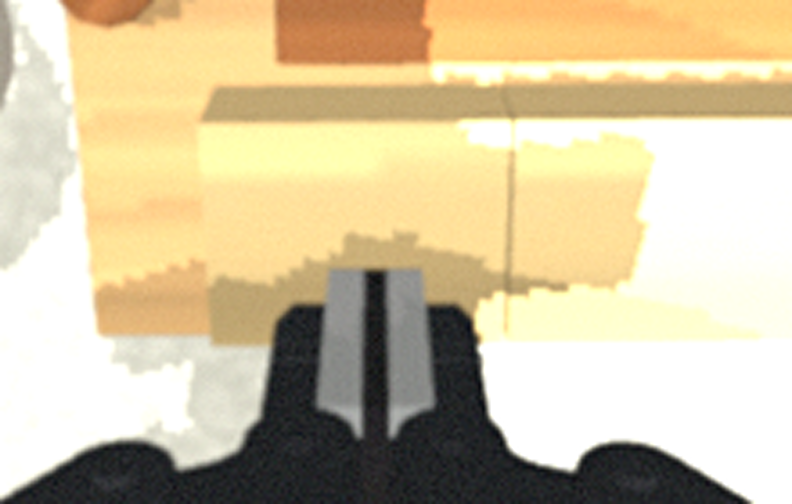

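```bash
python3 - <<'E'
from workcell import telemetry,cams
from h import *
c=cams.get_calibration('wrist');p=telemetry.observe()['position']
ax=np.array([np.cos(.188),np.sin(.188)])
for v in (180+268/3.6, 180+305/3.6,180+410/3.6):
  for z in(.032,.036,.04,.044,.05,.06,.07,.08):
    X=ray(c,[[284.5,v]],z)[0];print(round(v,1),z,((X[:2]-p[:2])@ax).round(4),end=' | ')
  print()
X=ray(c,[[180+325/3.6,254.5],[180+423/3.6,254.5],[180+210/3.6,180+340/3.6],[180+510/3.6,180+330/3.6],[180+202/3.6,180+122/3.6],[180+510/3.6,180+118/3.6]],.044);print(X)
d=X[:,:2]-[.5845,.0595];a=.188;print(d@np.array([[np.cos(a),-np.sin(a)],[np.sin(a),np.cos(a)]]))
E
```

```text
254.4 0.032 -0.0055 | 254.4 0.036 -0.0035 | 254.4 0.04 -0.0014 | 254.4 0.044 0.0006 | 254.4 0.05 0.0037 | 254.4 0.06 0.0088 | 254.4 0.07 0.0139 | 254.4 0.08 0.019 | 
264.7 0.032 -0.0129 | 264.7 0.036 -0.0107 | 264.7 0.04 -0.0084 | 264.7 0.044 -0.0062 | 264.7 0.05 -0.0029 | 264.7 0.06 0.0026 | 264.7 0.07 0.0082 | 264.7 0.08 0.0137 | 
293.9 0.032 -0.0347 | 293.9 0.036 -0.032 | 293.9 0.04 -0.0293 | 293.9 0.044 -0.0265 | 293.9 0.05 -0.0225 | 293.9 0.06 -0.0157 | 293.9 0.07 -0.0089 | 293.9 0.08 -0.0021 | 
[[0.45027779 0.19181759 0.044     ]
 [0.45326717 0.17601134 0.044     ]
 [0.43347556 0.20849929 0.044     ]
 [0.44470243 0.15938306 0.044     ]
 [0.47176884 0.21513792 0.044     ]
 [0.48139181 0.16786199 0.044     ]]
[[-0.10712778  0.15507155]
 [-0.10714518  0.13898511]
 [-0.12051623  0.17459956]
 [-0.11866674  0.12425052]
 [-0.08165696  0.17396441]
 [-0.08103916  0.12572301]]
```

```bash
python3 - <<'E'
from h import *
import json
c=json.load(open('w2.json'));a=.188
X=ray(c,[[46,195],[168,205],[107,147],[118,264],[197,190]],[.085,.085,.085,.085,.03])
print(X,(X[:,:2]-[.5845,.0595])@np.array([[np.cos(a),-np.sin(a)],[np.sin(a),np.cos(a)]]))
E
```

```text
[[0.46369742 0.31834109 0.085     ]
 [0.47029239 0.251964   0.085     ]
 [0.49639682 0.28537528 0.085     ]
 [0.42774048 0.27880673 0.085     ]
 [0.464357   0.25014395 0.03      ]] [[-0.07029806  0.27685764]
 [-0.0762248   0.21041756]
 [-0.04433595  0.23836135]
 [-0.11301019  0.24474004]
 [-0.08239577  0.20973887]]
```

>>> arm_command(
  deltas=[
    [-1,0,0,0.01,0,0,0],
    [-1,0,0,0.01,0,0,0],
  ],
)

```text
clock: 9.32
position: [0.4513, 0.1831, 0.0506]
tool_rot: [3.142, 0.0, 0.188]
force: [-0.1, 0.6, -0.1]
grip_width: 0.0
```

>>> arm_command(
  deltas=[
    [-1,0,0,0.01,0,0,0],
    [-1,0,0,0.01,0,0,0],
  ],
)

```text
clock: 9.57
position: [0.4513, 0.183, 0.0491]
tool_rot: [3.142, 0.0, 0.188]
force: [-0.3, 0.1, 0.6]
grip_width: 0.0001
```

>>> arm_command(
  deltas=[
    [-1,0,0.04,0,0,0,0],
    [-1,0,0.04,0.01,0,0,0],
    [-1,0,0.04,0.01,0,0,0],
  ],
)

```text
clock: 9.95
position: [0.4525, 0.1771, 0.0477]
tool_rot: [-3.142, 0.0, 0.188]
force: [0.2, -1.2, -0.2]
grip_width: 0.0
```

>>> arm_command(
  deltas=[
    [-1,0,0,0.01,0,0,0],
    [-1,0,0,0.01,0,0,0],
  ],
)

```text
clock: 10.2
position: [0.4524, 0.1773, 0.0462]
tool_rot: [-3.142, 0.0, 0.188]
force: [0.2, 0.7, -0.5]
grip_width: 0.0
```

```bash
python3 - <<'E'
from workcell import telemetry,cams
from h import *
s=telemetry.observe();print(s['position'],s['force'],s['grip_width'])
a=cams.grab_frame('wrist')
cv2.imwrite("pics/w6.png",cv2.resize(a[180:320,180:400],None,fx=3.6,fy=3.6,interpolation=cv2.INTER_CUBIC))
b=cams.grab_frame('side')[140:190,205:270]
cv2.imwrite("pics/s6.png",cv2.resize(cv2.convertScaleAbs(b,alpha=1.6),None,fx=10,fy=10,interpolation=cv2.INTER_CUBIC))
E
```

```text
[0.45242113 0.17726219 0.04615483] [ 0.22872909  0.69180459 -0.48768088] 3.585049846023772e-05
```

View pics/w6.png

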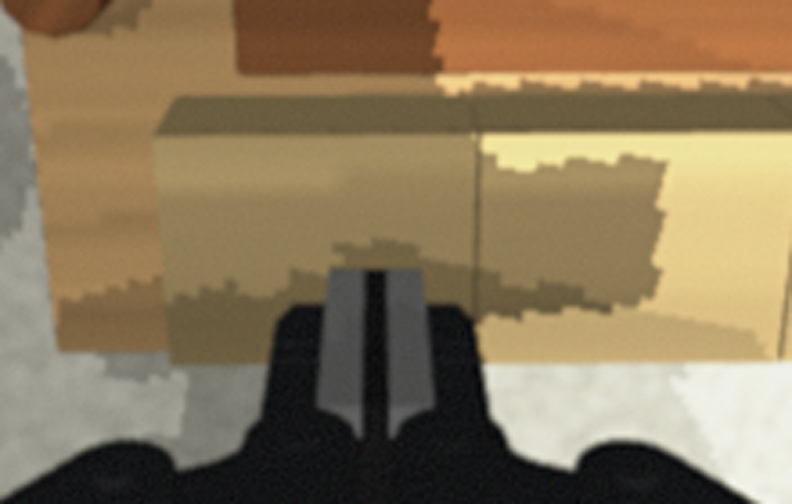

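View pics/s6.png

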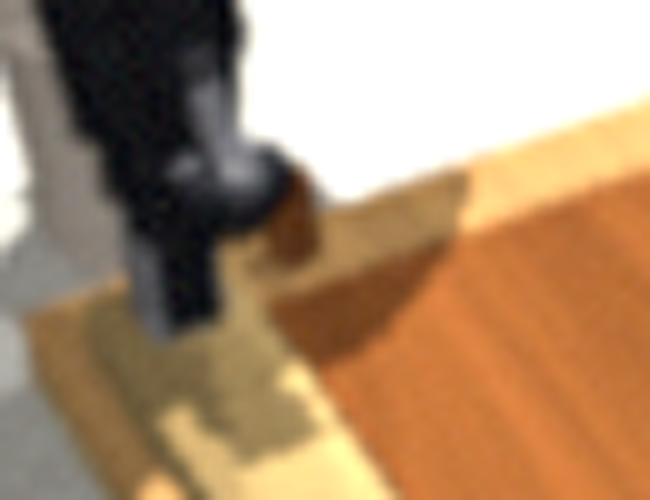

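>>> arm_command(
  deltas=[
    [-1,0,0,0.007,0,0,0],
    [-1,0,0,0.007,0,0,0],
  ],
)

```text
clock: 10.55
position: [0.4524, 0.1772, 0.0451]
tool_rot: [3.142, 0.0, 0.188]
force: [-0.6, -0.5, 1.3]
grip_width: -0.0003
```

>>> arm_command(
  deltas=[
    [-1,0,0,0.007,0,0,0],
    [-1,0,0,0.007,0,0,0],
  ],
)

```text
clock: 10.8
position: [0.4525, 0.1772, 0.0441]
tool_rot: [3.142, 0.0, 0.188]
force: [-0.3, -0.4, -0.9]
grip_width: -0.0002
```

>>> arm_command(
  deltas=[
    [-1,0,0,0.007,0,0,0],
    [-1,0,0,0.007,0,0,0],
  ],
)

```text
clock: 11.05
position: [0.4524, 0.1772, 0.043]
tool_rot: [-3.142, 0.0, 0.188]
force: [-0.6, -0.4, 0.2]
grip_width: -0.0002
```

>>> arm_command(
  deltas=[
    [-1,0,0,0.007,0,0,0],
    [-1,0,0,0.007,0,0,0],
  ],
)

```text
clock: 11.3
position: [0.4525, 0.1772, 0.042]
tool_rot: [-3.142, 0.0, 0.188]
force: [-0.4, 0.2, -0.1]
grip_width: -0.0
```

>>> arm_command(
  deltas=[
    [-1,0,0,0.007,0,0,0],
    [-1,0,0,0.007,0,0,0],
  ],
)

```text
clock: 11.55
position: [0.4524, 0.1772, 0.0409]
tool_rot: [3.142, 0.0, 0.188]
force: [-0.1, -0.4, 0.0]
grip_width: -0.0001
```

```bash
python3 - <<'E'
from workcell import telemetry,cams
from h import *
s=telemetry.observe();print(s['position'],s['force'],s['moment'])
a=cams.grab_frame('wrist')
cv2.imwrite("pics/w7.png",cv2.resize(a[180:320,180:400],None,fx=3.6,fy=3.6,interpolation=cv2.INTER_CUBIC))
b=cams.grab_frame('side')[140:190,205:270]
cv2.imwrite("pics/s7.png",cv2.resize(cv2.convertScaleAbs(b,alpha=1.6),None,fx=10,fy=10,interpolation=cv2.INTER_CUBIC))
E
```

```text
[0.45244469 0.17718235 0.04090908] [-0.14916232 -0.41456699  0.03602017] [0.02037339 0.04838401 0.03780499]
```

View pics/w7.png

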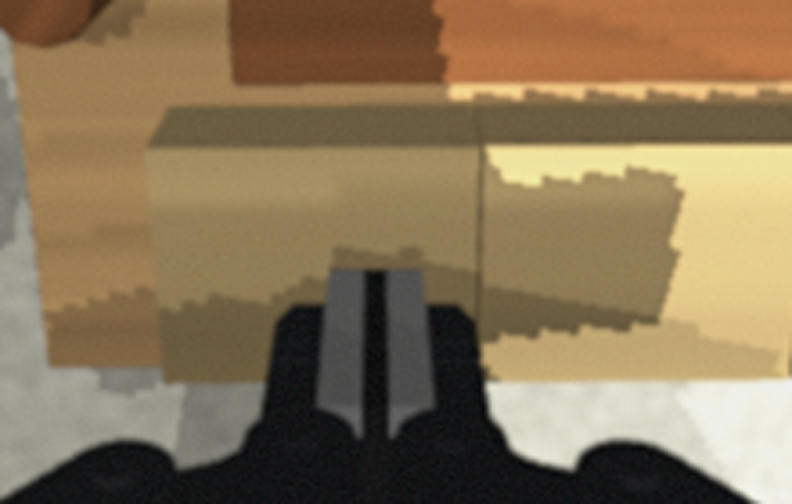

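View pics/s7.png

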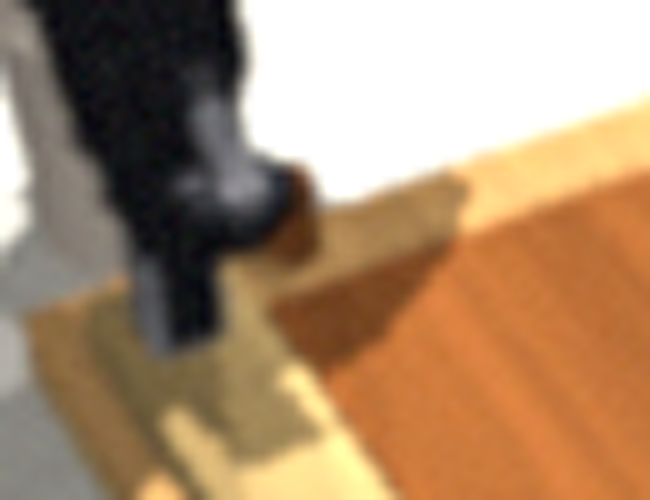

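The finger's shadow is closing on the tip at a rate that puts contact near TCP z ≈ 0.027. The tip therefore sits higher than the nominal 17 mm ahead of the TCP. I'll continue by feel.

>>> arm_command(
  deltas=[
    [-1,0,0,0.01,0,0,0],
    [-1,0,0,0.02,0,0,0],
    [-1,0,0,0.03,0,0,0],
    [-1,0,0,0.04,0,0,0],
    [-1,0,0,0.04,0,0,0],
  ],
)

```text
clock: 12.28
position: [0.4524, 0.1772, 0.0349]
tool_rot: [3.142, 0.0, 0.188]
force: [-0.1, 0.3, 1.1]
grip_width: -0.0003
```

>>> arm_command(
  deltas=[
    [-1,0,0,0.007,0,0,0],
    [-1,0,0,0.014,0,0,0],
    [-1,0,0,0.014,0,0,0],
  ],
)

```text
clock: 12.65
position: [0.4526, 0.1772, 0.0332]
tool_rot: [3.142, -0.0, 0.188]
force: [-2.5, -1.1, 9.2]
grip_width: -0.0002
```

>>> arm_command(
  deltas=[
    [-1,0,0,0.005,0,0,0],
    [-1,0,0,0.005,0,0,0],
  ],
)

```text
clock: 12.9
position: [0.4526, 0.1772, 0.0331]
tool_rot: [3.141, -0.001, 0.188]
force: [-7.5, -1.5, 28.9]
grip_width: 0.0002
```

```bash
python3 - <<'E'
from workcell import telemetry,cams
from h import *
s=telemetry.observe();print(s['position'],s['force'],s['moment'])
a=cams.grab_frame('wrist')
cv2.imwrite("pics/w8.png",cv2.resize(a[180:320,180:400],None,fx=3.6,fy=3.6,interpolation=cv2.INTER_CUBIC))
E
```

```text
[0.45258252 0.17724847 0.03308229] [-7.48144681 -1.48643261 28.87499352] [-0.61773654  1.56614781  0.02345674]
```

View pics/w8.png

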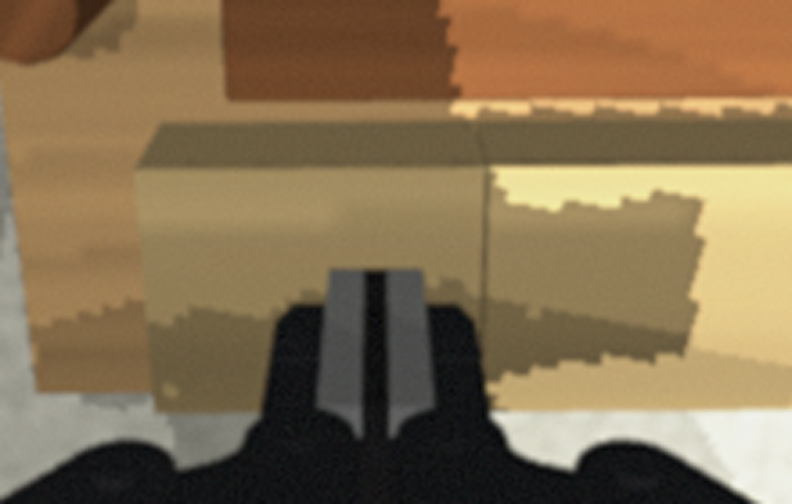

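Contact at TCP z = 0.033: force 29 N, and the tip meets its own shadow on block 1. I'll ease off to a few newtons.

>>> arm_command(
  deltas=[
    [-1,0,0,-0.006,0,0,0],
    [-1,0,0,-0.006,0,0,0],
  ],
)

```text
clock: 13.2
position: [0.4526, 0.1772, 0.0332]
tool_rot: [-3.142, -0.0, 0.188]
force: [-1.5, -0.4, 9.6]
grip_width: -0.0002
```

>>> arm_command(
  deltas=[
    [-1,0,0.05,0,0,0,0],
    [-1,0,0.1,0,0,0,0],
    [-1,0,0.1,0,0,0,0],
  ],
)

```text
clock: 13.58
position: [0.4558, 0.1618, 0.0332]
tool_rot: [3.141, -0.001, 0.187]
force: [1.0, -1.4, 5.4]
grip_width: -0.0002
```

>>> arm_command(
  deltas=[
    [-1,0,0.05,0,0,0,0],
    [-1,0,0.1,0,0,0,0],
    [-1,0,0.16,0,0,0,0],
    [-1,0,0.16,0,0,0,0],
  ],
)

```text
clock: 14.08
position: [0.4603, 0.1379, 0.0332]
tool_rot: [3.141, -0.001, 0.187]
force: [1.4, -2.9, 6.0]
grip_width: 0.0003
```

>>> arm_command(
  deltas=[
    [-1,0,0.03,0.001,0,0,0],
    [-1,0,0.06,0.001,0,0,0],
  ],
)

```text
clock: 14.32
position: [0.4619, 0.1306, 0.0332]
tool_rot: [-3.14, -0.001, 0.188]
force: [-1.1, 7.1, 8.6]
grip_width: 0.0002
```

>>> arm_command(
  deltas=[
    [-1,0,0.05,0,0,0,0],
    [-1,0,0.12,0,0,0,0],
    [-1,0,0.19,0,0,0,0],
    [-1,0,0.26,0,0,0,0],
    [-1,0,0.33,0,0,0,0],
    [-1,0,0.4,0,0,0,0],
    [-1,0,0.4,0,0,0,0],
  ],
)

```text
clock: 15.2
position: [0.4733, 0.0702, 0.0332]
tool_rot: [3.141, -0.001, 0.187]
force: [1.6, -3.6, 8.6]
grip_width: -0.0002
```

```bash
python3 - <<'E'
from workcell import telemetry
s=telemetry.observe();print(s['position'],s['force'],s['tool_rot'])
a=.188;print((s['position'][:2]-[.5845,.0595])@[[np.cos(a),-np.sin(a)],[np.sin(a),np.cos(a)]] if 0 else '')
E
```

```text
[0.47334774 0.07015925 0.03318062] [ 1.57218976 -3.58174143  8.64869306] [ 3.14137213e+00 -1.09537533e-03  1.86680469e-01]
```

>>> arm_command(
  deltas=[
    [-1,0,0.06,0,0,0,0],
    [-1,0,0.13,0,0,0,0],
    [-1,0,0.2,0,0,0,0],
    [-1,0,0.27,0,0,0,0],
    [-1,0,0.34,0,0,0,0],
    [-1,0,0.4,0,0,0,0],
    [-1,0,0.4,0,0,0,0],
  ],
)

```text
clock: 16.08
position: [0.4845, 0.0114, 0.0332]
tool_rot: [3.141, -0.001, 0.187]
force: [0.9, -1.3, 8.0]
grip_width: -0.0001
```

>>> arm_command(
  deltas=[
    [-1,0,0.06,0,0,0,0],
    [-1,0,0.13,0,0,0,0],
    [-1,0,0.2,0,0,0,0],
    [-1,0,0.27,0,0,0,0],
    [-1,0,0.34,0,0,0,0],
    [-1,0,0.4,0,0,0,0],
    [-1,0,0.4,0,0,0,0],
  ],
)

```text
clock: 16.95
position: [0.4956, -0.0475, 0.0332]
tool_rot: [3.141, -0.001, 0.187]
force: [1.4, -1.4, 8.4]
grip_width: 0.0002
```

```bash
python3 - <<'E'
from workcell import telemetry,cams
from h import *
import json
c=cams.get_calibration('wrist');s=telemetry.observe();print(s['position'],s['force'],s['moment'])
a=cams.grab_frame('wrist')
cv2.imwrite("pics/w9.png",a)
json.dump({k:(v.tolist() if hasattr(v,'tolist') else v) for k,v in c.items()},open('w9.json','w'))
E
```

```text
[ 0.49558261 -0.047543    0.0331743 ] [ 1.40861869 -1.3729047   8.35454592] [-0.1997516  -0.28535595  0.02964577]
```

View pics/w9.png

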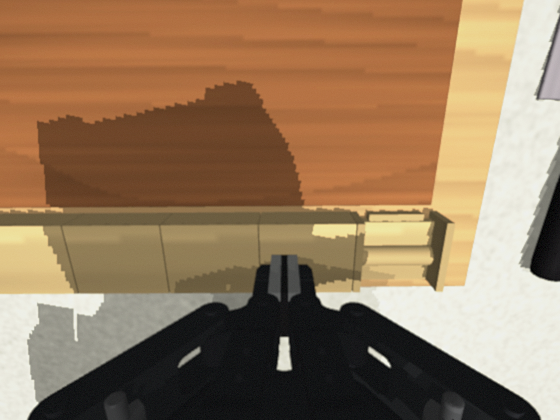

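The notch's left wall is at u≈363 and the finger at u≈285. That leaves about 61 mm to go. I'll slide to the notch centre.

>>> arm_command(
  deltas=[
    [-1,0,0.06,0,0,0,0],
    [-1,0,0.13,0,0,0,0],
    [-1,0,0.2,0,0,0,0],
    [-1,0,0.27,0,0,0,0],
    [-1,0,0.34,0,0,0,0],
    [-1,0,0.41,0,0,0,0],
    [-1,0,0.41,0,0,0,0],
  ],
)

```text
clock: 17.88
position: [0.5063, -0.1083, 0.0327]
tool_rot: [3.141, 0.0, 0.186]
force: [-0.5, -0.2, -0.2]
grip_width: 0.0001
```

```bash
python3 - <<'E'
from workcell import telemetry,cams
from h import *
import json
c=cams.get_calibration('wrist');s=telemetry.observe();print(s['position'],s['force'],s['moment'])
a=cams.grab_frame('wrist')
cv2.imwrite("pics/w10.png",cv2.resize(a[180:320,180:400],None,fx=3.6,fy=3.6,interpolation=cv2.INTER_CUBIC))
json.dump({k:(v.tolist() if hasattr(v,'tolist') else v) for k,v in c.items()},open('w10.json','w'))
E
```

```text
[ 0.50628713 -0.10831978  0.0326592 ] [-0.51189731 -0.21586789 -0.23754805] [-0.03932746  0.01653909  0.03611968]
```

View pics/w10.png

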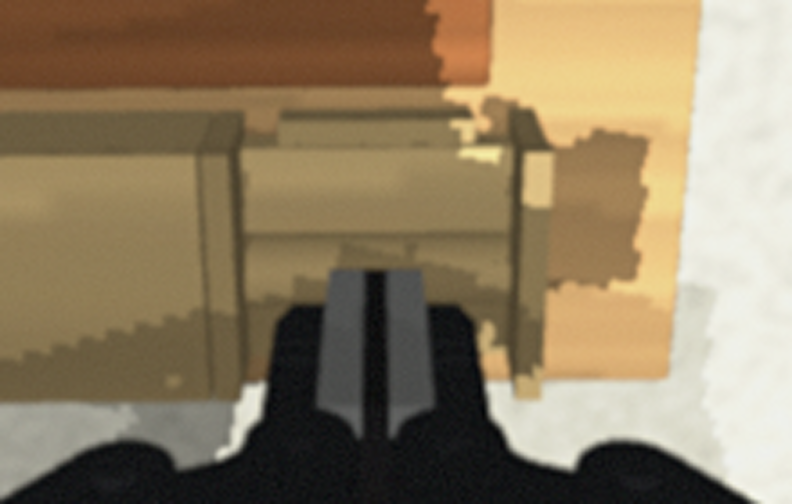

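The force has dropped to zero, and the finger is centred between the notch walls (240 and 515 in the zoomed view). I'll descend and press.

>>> arm_command(
  deltas=[
    [-1,0,0,0.015,0,0,0],
    [-1,0,0,0.03,0,0,0],
    [-1,0,0,0.04,0,0,0],
    [-1,0,0,0.04,0,0,0],
  ],
)

```text
clock: 18.42
position: [0.5064, -0.1071, 0.0267]
tool_rot: [-3.141, 0.0, 0.188]
force: [-0.6, 0.3, -0.1]
grip_width: 0.0002
```

>>> arm_command(
  deltas=[
    [-1,0,0,0.01,0,0,0],
    [-1,0,0,0.01,0,0,0],
  ],
)

```text
clock: 18.68
position: [0.5064, -0.1072, 0.0254]
tool_rot: [-3.142, 0.0, 0.188]
force: [-1.4, 0.3, 3.1]
grip_width: -0.0001
```

>>> arm_command(
  deltas=[
    [-1,0,0,0.01,0,0,0],
    [-1,0,0,0.01,0,0,0],
  ],
)

```text
clock: 18.92
position: [0.5061, -0.1073, 0.0238]
tool_rot: [-3.142, 0.001, 0.188]
force: [-2.2, 0.3, 3.5]
grip_width: -0.0001
```

>>> arm_command(
  deltas=[
    [-1,0,0,0.01,0,0,0],
    [-1,0,0,0.01,0,0,0],
  ],
)

```text
clock: 19.18
position: [0.5062, -0.1073, 0.0223]
tool_rot: [3.142, 0.001, 0.188]
force: [-2.5, -0.9, 3.1]
grip_width: 0.0003
```

Contact began at about 0.026, and the key is sinking under about 3.5 N. Next I'll go on to the stop.

>>> arm_command(
  deltas=[
    [-1,0,0,0.008,0,0,0],
    [-1,0,0,0.008,0,0,0],
  ],
)

```text
clock: 19.42
position: [0.5063, -0.1073, 0.0211]
tool_rot: [3.142, 0.0, 0.188]
force: [-2.3, -0.6, 3.3]
grip_width: 0.0001
```

>>> arm_command(
  deltas=[
    [-1,0,0,0.007,0,0,0],
    [-1,0,0,0.007,0,0,0],
  ],
)

```text
clock: 19.68
position: [0.5064, -0.1073, 0.0201]
tool_rot: [3.142, 0.0, 0.188]
force: [-2.3, -0.9, 3.4]
grip_width: -0.0001
```

>>> arm_command(
  deltas=[
    [-1,0,0,0.004,0,0,0],
    [-1,0,0,0.004,0,0,0],
  ],
)

```text
clock: 19.92
position: [0.5064, -0.1073, 0.0196]
tool_rot: [3.141, 0.0, 0.188]
force: [-4.0, -0.7, 8.5]
grip_width: 0.0
```

>>> arm_command(
  deltas=[
    [-1,0,0,0.003,0,0,0],
    [-1,0,0,0.003,0,0,0],
    [-1,0,0,0.003,0,0,0],
  ],
)

```text
clock: 20.3
position: [0.5064, -0.1073, 0.0195]
tool_rot: [3.141, 0.0, 0.188]
force: [-4.9, -0.3, 14.7]
grip_width: -0.0002
```

```bash
python3 - <<'E'
from workcell import telemetry,cams
from h import *
s=telemetry.observe();print(s['position'],s['force'],s['moment'])
a=cams.grab_frame('wrist')
cv2.imwrite("pics/w11.png",cv2.resize(a[180:320,180:400],None,fx=3.6,fy=3.6,interpolation=cv2.INTER_CUBIC))
E
```

```text
[ 0.50643031 -0.10734337  0.01945526] [-4.85346933 -0.31398294 14.67337218] [-0.03999032  1.3224444  -0.02044225]
```

View pics/w11.png

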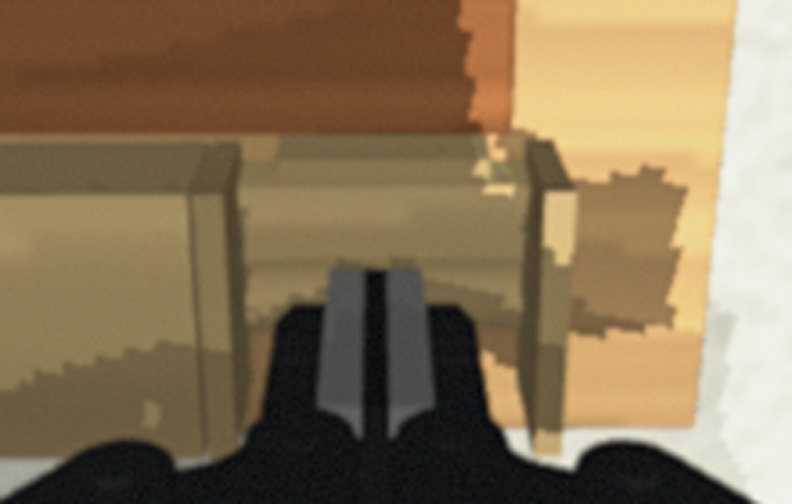

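The key has hit its hard stop: the rib sank about 6.5 mm and the force rose sharply. I'll retract straight up.

>>> arm_command(
  deltas=[
    [-1,0,0,-0.03,0,0,0],
    [-1,0,0,-0.1,0,0,0],
    [-1,0,0,-0.3,0,0,0],
    [-1,0,0,-0.6,0,0,0],
    [-1,0,0,-0.9,0,0,0],
    [-1,-0.2,0,-1,0,0,0],
    [-1,-0.4,0,-1,0,0,0],
    [-1,-0.4,0,-1,0,0,0],
  ],
)

```text
clock: 21.35
position: [0.4463, -0.1191, 0.17]
tool_rot: [3.141, -0.0, 0.187]
force: [0.9, 0.1, 1.3]
grip_width: 0.0002
```

```bash
python3 - <<'E'
from workcell import telemetry,cams
from h import *
s=telemetry.observe();print(s['position'],s['force'],s['clock'])
a=cams.grab_frame('wrist')
cv2.imwrite("pics/w12.png",cv2.resize(a[60:200,180:400],None,fx=3.6,fy=3.6,interpolation=cv2.INTER_CUBIC))
a=cams.grab_frame('side');cv2.imwrite('pics/side9.png',a)
cv2.imwrite('pics/side9z.png',cv2.resize(a[140:290,200:380],None,fx=4,fy=4,interpolation=cv2.INTER_CUBIC))
cv2.imwrite('pics/top9.png',cams.grab_frame('top'))
E
```

```text
[ 0.44625003 -0.1190995   0.16996811] [0.87561103 0.0884318  1.25215905] 21.35
```

View pics/w12.png

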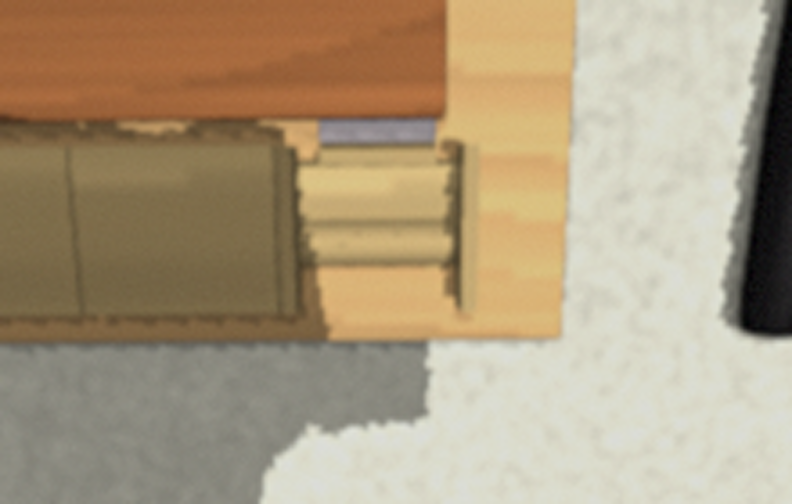

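View pics/side9z.png

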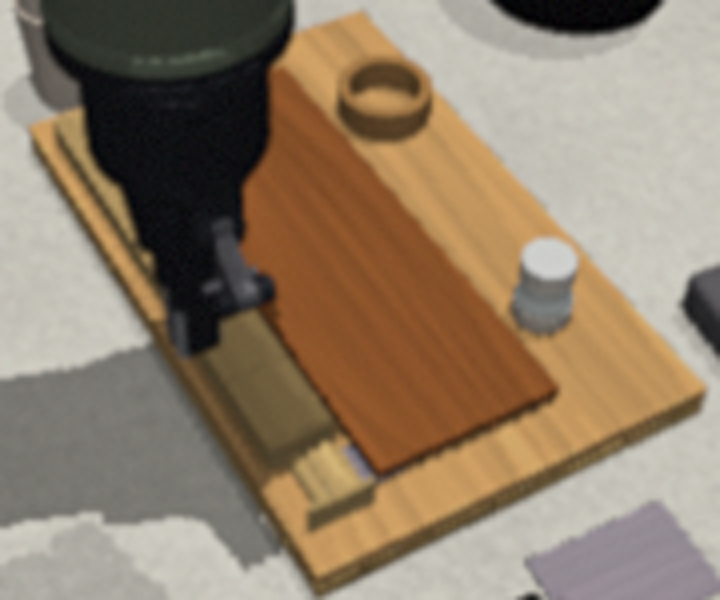

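View pics/top9.png

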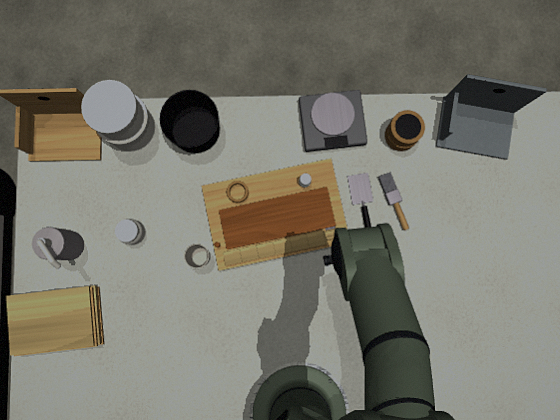

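After retracting, the wrist view shows the key still down. The grey tongue is exposed at (375,132) under the raised panel edge. The side view shows a gap under the panel's near corner, and the panel and bystanders are in place. I'll hand in.

```bash
python3 - <<'E'
from workcell import job
print(job.job_done())
E
```

```text
the job is handed in; nothing more can be done
None
```

I touched block 1 with the shut fingertips and slid along the strip at roughly 5–9 N, over the second block and on to the notch. The notch was in the last block (y = -150 mm). I pressed the key to its hard stop: it moved at about 3.5 N, the rib sank about 6.5 mm, and the force ended at 14.7 N. Then I lifted straight up and handed the job in at about 21.5 s of the 72 s allowed.

**Last checks:** After retracting, the wrist and side pictures showed the key still down and the tongue under the panel's raised edge. The panel and the things on the bench looked unmoved by eye, though the arm hid part of the scene in both the side and top views. The hand was clear at z ≈ 0.17 m. I did not measure the key angle or panel tilt; I judged both from the pictures.

**Did not go as expected:**
- **Contact height:** The fingertips met the strip at TCP z = 0.033 m, not the 0.061 m that the 17 mm tip offset implies, so I found the contact by force and by the finger's shadow.
- **First touch:** It peaked at about 29 N before I eased off.

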